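# Nudge a crooked jar lid home into its seat

## Robot

A 7-joint arm with a two-finger parallel gripper is mounted at the origin on the work surface; the furniture and walls round the work are solid. World frame = base frame: x ahead of the robot, y to its left, z up, the work surface at z = 0. Lengths are in m, angles in rad, forces in N, time in s.
With the tool pointing down it reaches from about 0.4 to 0.9 m from the base axis. Payload 5.5 kg.
Tool frame: the origin (TCP) lies between the finger pads; the fingertips stand 22 mm ahead of it and the grasp point (between the pads) lies 3 mm ahead of it (robot.tip_extent is the distance from the TCP to the fingertips, in m); z points along the fingers, y is the line along which they close (so a half turn about z gives the same grasp; the last joint's range is limited). The gripper opens to 85 mm and grips with 20 to 120 N. Pads are 22 mm wide; open, the fingers measure 114 mm over their backs; the gripper's body (76 mm by 85 mm) begins 54 mm behind the grasp point. The pads swing forward as they close: fully open they stand 13 mm farther back than shut.
Start: joints at [0.263, 0.501, -0.427, 1.55, 0.221, 1.138, -0.21], TCP at [0.65, 0, 0.253] pointing down, gripper open.
Joint ranges: [-2.88, 2.88], [-0.31, 2.03], [-1.54, 1.56], [0.2, 2.42], [-1.41, 4.55], [0.19, 2.02], [-2.57, 2.57]. Speed limits (rad/s): [2.57, 2.57, 3.14, 3.14, 3.14, 3.14, 3.14].

## Interface

Orientations are given as [roll, pitch, yaw] about the fixed x, y, z axes, in that order (R = Rz(yaw) Ry(pitch) Rx(roll)).
In Python, from plant import telemetry, vision, robot gives the robot as it stands. The module is installed in compiled form; this text tells all that it offers.
- The arm moves only by the tool drive_tool, never from a script. Its argument "steps" is one flat list of numbers, 7 for each row, row after row: the shift along the tool's x, y, z as a fraction of full scale, then the turn, a rotation vector about the tool's x, y, z as a fraction of full scale, then the opening, from 0 (shut) to 1 (fully open). In form: [x, y, z, ax, ay, az, hand, x, y, z, ax, ay, az, hand, ...]. A call has 1 to 8 rows; each row shifts and turns the commanded pose from where the row before left it, along the tool's axes as they then stand; what a row does not reach is not made up. Full scale, the value 1, is 0.15 m for a shift and 0.5 rad for a turn. A row lasts 1/8 s, in which the tool goes at most 62.5 mm and 10.7 degrees, less where a joint would pass 70% of its speed; a pose out of reach is approached as far as the arm can. A call with a number of a shift or a turn outside -1 to 1 is refused whole. A call with a gripper value outside its range is refused whole. The fingers move at their own pace and stop on an object; "grip_force" is the grip in N (left out, the last holds). Time passes only in rows, so rows that do not move let the fingers close. It gives the time, the measured TCP pose, the force, the opening and the grip force at its end, in the units of the state.
- telemetry.get_state(): the state, without advancing time (a new reading comes with each control period).
- vision.capture(name): name is "scene" or "side" or "wrist"; returns the picture (420x560x3 uint8, red, green, blue); there is no depth.
- vision.camera_params(name): a dict with "fx", "fy", "cx", "cy" (pixels), "k1" (the pictures are not rectified: a ray, as slopes to the right and down, at radius r is drawn at 1 + k1 r^2 times it, then the intrinsics apply), "world_from_camera" (4x4, takes a point from camera to world coordinates); the wrist camera has in their place "mount" (4x4, takes a point from camera to tool coordinates, whose origin is the TCP and whose axes are the flange's). Camera axes: x right, y down, z forward; pixel columns grow to the right and rows downward; lengths in m; the calibration is good to about 2 mm. A picture is of the moment at which its call begins: read the wrist's pose just before it. camera_params takes no time and is no camera call.
- robot.hand_in(): hands the job in; it is judged then, once.
The state is a dict: "time_s": time; "qpos": joint angles; "qd": joint speeds; "joint_torque": joint torques, N m; "ee_pos": TCP position; "tcp_rot": TCP orientation; "force": force on the tool from outside, world axes, zero at the start; "wrist_torque": the same for the moment, N m; "grip_width": finger opening in m; "finger_force": force on a finger pad.
Only numpy, scipy, OpenCV 4.12 (cv2) and the standard library are available. Lean on these libraries where they do the work, as an engineer would, in place of code of your own. Each camera call takes 0.05 s, during which the arm holds its last target. There are 200 camera calls.

## Task

One of the three matching lidded jars has its lid sitting crooked, off its seat. Push that lid sideways with the fingertips until it drops fully home on its jar, then, with the fingers closed, press lightly down on the middle of its knob to make sure that it is seated, and withdraw. Do not pick the lid up or shove its jar away, and leave the other two jars and their lids alone.

Things in the scene. Friction and masses are not known exactly. Their poses are not given: they have to be found in the camera images.
- jar_a: The jar whose lid sits crooked: plain brown stoneware, round, loose, about 0.9 kg. Origin at the centre of its underside, z up. Belly 109 mm across at 52 mm height, neck 91 mm across, then a flat rim 114 mm across and 8 mm thick of bare paler clay. Which of the three places it has is random.
- seat_a (a point): Centre of jar_a's mouth at the top face of the rim, 98 mm above the worktop. The rim's flat top is the lid's seat; the mouth is 80 mm across. When home, lid_a's origin lies here, with 3.5 mm play sideways.
- lid_a: Lid of jar_a: brown stoneware, loose, 0.28 kg, 120 mm across, edge 6 mm thick, low dome, knob. Origin at the centre of its flat underside, z along the knob. Home, it overhangs the rim by 3 mm all round. At the start it is 10 to 17 mm off centre, roughly towards the robot, and tilted about 0.13 rad: on the side it is displaced to its edge is raised about 15 mm; the far edge touches the rim.
- flange_a (a point): Centre of the bottom of the locating flange under lid_a, 10 mm below the lid's origin: a disc 73 mm across with a 4 mm chamfer that fits the 80 mm mouth. At the start it stands on the rim. Pushed at the raised, overhanging edge, towards the jar's axis, the lid slides with about 2 N and drops home by itself before it is centred.
- knob_a (a point): Middle of the top of lid_a's knob, 40 mm above the lid's origin (138 mm above the worktop when home). The knob is a round button 33 mm across and 13 mm high on a short stem, its top nearly flat.
- jar_b: A second jar, the same in looks and size as jar_a, with its lid properly home. To be left alone.
- lid_b: The lid of jar_b, the same in looks and size as lid_a, lying loose and properly home; its knob's top is 138 mm above the worktop.
- jar_c: The third jar, the same in looks and size as jar_a, with its lid properly home. To be left alone.
- lid_c: The lid of jar_c, the same in looks and size as lid_a, lying loose and properly home; its knob's top is 138 mm above the worktop.

How it is judged:
By the outcome, as a careful person would: the job done as asked, in the order asked, and still so for the second after the job is handed in, with the robot touching nothing.
It also fails if it takes over 38 s, if anything falls off the work surface, if the arm or the gripper's body presses on something with over 40 N, if the wrist force passes 120 N, or if a joint passes its speed limit or range.

## Working session

There is one attempt and no reset: what is moved stays moved. The work goes in short steps, Python scripts to look and compute and a tool call to move; the robot and the scene stay as the last step left them, time stands still between calls to the robot, and variables do not carry over. Pictures are saved under pics/ and viewed, at most 10 in all, crops included, and the job is handed in when it is done.

Besides the shell and the picture viewer there is one more tool, called after "Call:" as a command line: name --argument value ..., lists and objects as JSON in quotes. drive_tool: Moves the arm, as the interface text tells. Shift numbers are shares of 0.15 m and turn numbers shares of 0.5 rad, none past 1 either way. Its arguments: {"type":"object","properties":{"steps":{"type":"array"},"grip_force":{"type":"number"}},"required":["steps"]}

```bash
mkdir -p pics; cat > h.py <<'E'
import numpy as np, cv2
from plant import telemetry, vision, robot
def cap(n,f):
    im=vision.capture(n); cv2.imwrite('pics/'+f,cv2.cvtColor(im,cv2.COLOR_RGB2BGR)); return im
def ray(n,u,v):
    p=vision.camera_params(n); K=np.array([[p['fx'],0,p['cx']],[0,p['fy'],p['cy']],[0,0,1.]])
    q=cv2.undistortPoints(np.array([[[u,v]]],float),K,np.array([p['k1'],0,0,0.]))[0,0]
    T=np.array(p['world_from_camera']); return T[:3,3],T[:3,:3]@np.array([q[0],q[1],1])
def onz(n,u,v,z):
    o,d=ray(n,u,v); return o+d*(z-o[2])/d[2]
def two(a,b):
    A=[];B=[]
    for n,u,v in (a,b):
        o,d=ray(n,u,v); d=d/np.linalg.norm(d); M=np.eye(3)-np.outer(d,d); A.append(M);B.append(M@o)
    x=np.linalg.lstsq(np.vstack(A),np.hstack(B),rcond=None)[0]; return x
E
python3 - <<'E'
from h import *
np.set_printoptions(precision=4,suppress=True)
s=telemetry.get_state();print(s)
for n in('scene','side'):
    cap(n,n+'0.png');p=vision.camera_params(n);print(n,p)
E
```

```text
{'time_s': 0.0, 'qpos': array([ 0.2632,  0.5019, -0.4268,  1.5514,  0.2208,  1.1383, -0.2103]), 'qd': array([ 0.0001, -0.0014, -0.0013, -0.0013,  0.0003, -0.0021, -0.0013]), 'joint_torque': array([  0.0002, -56.9524,  -5.8165, -28.0939,   0.0107,   0.0121,
         0.    ]), 'ee_pos': array([ 0.6493, -0.    ,  0.2522]), 'tcp_rot': array([-3.1396, -0.0001,  1.5709]), 'force': array([-0.4339, -0.0622,  0.2963]), 'wrist_torque': array([-0.0068, -0.0282, -0.0292]), 'finger_force': 0.0, 'grip_width': 0.08579908256977678}
scene {'fx': 384.11313946784253, 'fy': 384.11313946784253, 'cx': 284.31060808784395, 'cy': 204.37614324484528, 'k1': -0.030640061843626817, 'world_from_camera': array([[ 0.853 , -0.3357,  0.3995,  0.2081],
       [-0.5217, -0.571 ,  0.6339, -0.6538],
       [ 0.0153, -0.7492, -0.6622,  0.683 ],
       [ 0.    ,  0.    ,  0.    ,  1.    ]])}
side {'fx': 459.6761524334273, 'fy': 459.6761524334273, 'cx': 290.28896773844053, 'cy': 197.05994664900217, 'k1': -0.012482471183576113, 'world_from_camera': array([[ 0.8614, -0.2842,  0.4209,  0.1413],
       [-0.5077, -0.5013,  0.7007, -0.7291],
       [ 0.0119, -0.8173, -0.5761,  0.6371],
       [ 0.    ,  0.    ,  0.    ,  1.    ]])}
```

View pics/scene0.png

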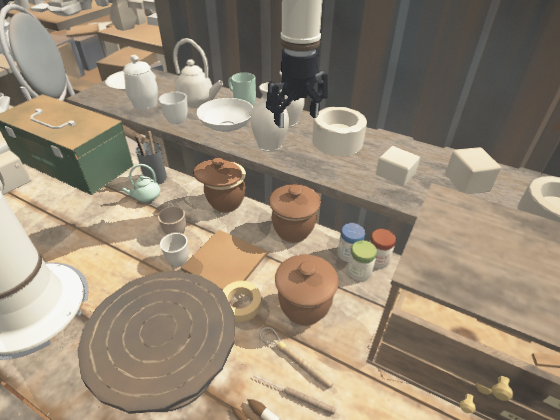

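View pics/side0.png

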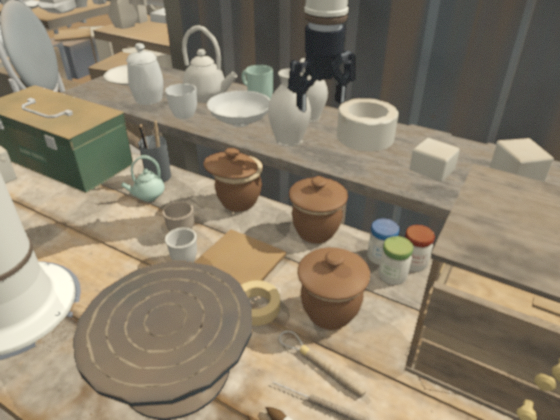

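The crooked lid is on the far-left jar: scene (221,180), side (236,178), with the pale rim showing on its right. The other two jars, at scene (296,210) and (307,285), look seated. I'll take enlarged crops and measure.

```bash
python3 - <<'E'
from h import *
np.set_printoptions(precision=4,suppress=True)
for n,k in (('scene',[(307,267),(294,191)]),('side',[(334,257),(318,183)])):
    for u,v in k: print(n,onz(n,u,v,.138))
a=cv2.imread('pics/scene0.png')[145:225,180:260];b=cv2.imread('pics/side0.png')[140:220,195:275]
cv2.imwrite('pics/z.png',np.hstack([cv2.resize(i,(400,400),interpolation=cv2.INTER_CUBIC) for i in (a,b)]))
E
```

```text
scene [ 0.483  -0.2991  0.138 ]
scene [ 0.5791 -0.1046  0.138 ]
side [ 0.4824 -0.2993  0.138 ]
side [ 0.578  -0.1076  0.138 ]
```

View pics/z.png

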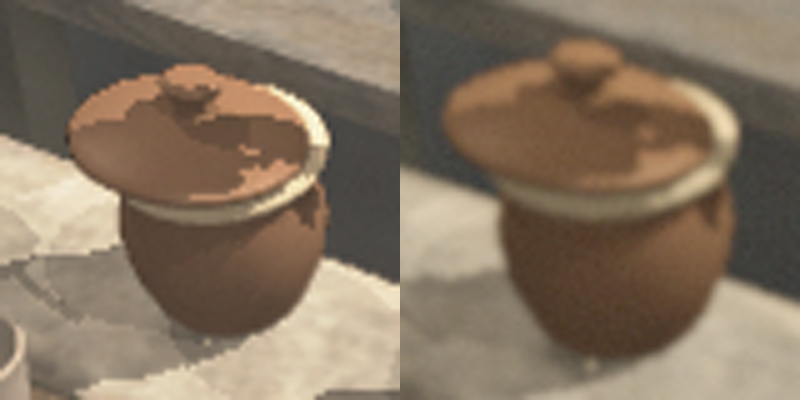

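```bash
python3 - <<'E'
from h import *
from scipy.optimize import least_squares
np.set_printoptions(precision=4,suppress=True)
S={'scene':((180,145),[(265,84),(290,95),(312,115),(327,138)],(190,72)),'side':((195,140),[(272,78),(300,88),(325,108),(338,128)],(187,47))}
for n,(o,P,k) in S.items():
    w=np.array([onz(n,o[0]+x/5,o[1]+y/5,.098)[:2] for x,y in P])
    r=least_squares(lambda c:np.hypot(*(w-c).T)-.057,w.mean(0)-[.05,0]); print(n,'jar',r.x,r.fun)
    print('knob',onz(n,o[0]+k[0]/5,o[1]+k[1]/5,.145))
print(vision.camera_params('wrist'))
E
```

```text
scene jar [0.4864 0.0839] [ 0.0009 -0.0003 -0.0016  0.0012]
knob [0.4798 0.0838 0.145 ]
side jar [0.4904 0.0855] [ 0.0002  0.0001 -0.0008  0.0006]
knob [0.4827 0.0862 0.145 ]
{'fx': 370.3075350210515, 'fy': 370.3075350210515, 'cx': 282.80259879194784, 'cy': 206.57231579713525, 'k1': -0.06279034138470238, 'mount': array([[-0.0013, -0.966 , -0.2587,  0.065 ],
       [ 1.    , -0.0013, -0.0001,  0.0002],
       [-0.0002, -0.2587,  0.966 , -0.12  ],
       [ 0.    ,  0.    ,  0.    ,  1.    ]])}
```

Call:
drive_tool --steps '[0.05,-0.3,-0.05,0,0,0,0,0.05,-0.3,-0.05,0,0,0,0,0.05,-0.3,-0.05,0,0,0,0,0.05,-0.3,-0.05,0,0,0,0,0,0,0,0,0,0,0,0,0,0,0,0,0,0]' --grip_force 40

```text
time_s: 0.85
ee_pos: [0.4705, 0.0297, 0.2835]
tcp_rot: [3.14, 0.0, 1.571]
force: [0.7, 0.6, 0.1]
grip_width: -0.0002
finger_force: 0.0
```

```bash
python3 - <<'E'
from h import *
s=telemetry.get_state();print(s['time_s'],s['ee_pos'],s['tcp_rot'],s['grip_width'],s['qpos'])
np.save('w.npy',np.r_[s['ee_pos'],s['tcp_rot']])
cap('wrist','w0.png')
E
```

```text
0.85 [0.4705441  0.02973059 0.28354084] [3.14045164e+00 3.19849041e-04 1.57055928e+00] -0.00016633945514414066 [ 0.33728934  0.14247316 -0.49793111  1.94649864  0.07795371  1.0699305
 -0.19403438]
```

View pics/w0.png

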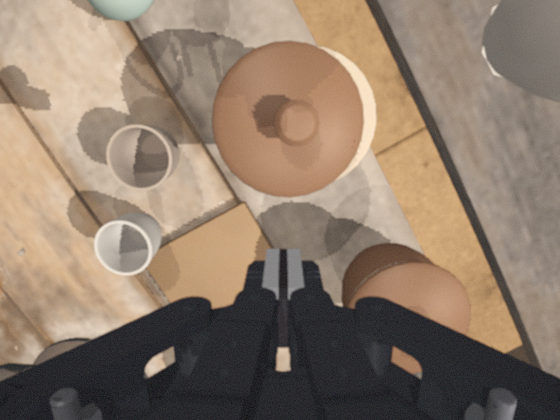

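Looking down, image right is +x and up is +y. The lid is centred near (288,118), its knob is at (297,122), and the pale rim crescent is at the upper right, (335,47) to (376,100) to (345,178). I'll fit these.

```bash
cat >> h.py <<'E'
from scipy.spatial.transform import Rotation as Ro
from scipy.optimize import least_squares
def wonz(w,P,z):
    p=vision.camera_params('wrist'); K=np.array([[p['fx'],0,p['cx']],[0,p['fy'],p['cy']],[0,0,1.]])
    T=np.eye(4);T[:3,:3]=Ro.from_euler('xyz',w[3:]).as_matrix();T[:3,3]=w[:3];T=T@np.array(p['mount'])
    q=cv2.undistortPoints(np.array(P,float).reshape(-1,1,2),K,np.array([p['k1'],0,0,0.]))[:,0]
    d=np.c_[q,np.ones(len(q))]@T[:3,:3].T; o=T[:3,3]
    return o+d*((np.reshape(z,-1)-o[2])/d[:,2])[:,None]
def circ(w,r,s):
    f=least_squares(lambda c:np.hypot(*(w[:,:2]-c).T)-r,s,loss='soft_l1',f_scale=.001); return f.x,np.abs(f.fun).mean(),len(w)
E
python3 - <<'E'
from h import *
np.set_printoptions(precision=4,suppress=True)
w=np.load('w.npy'); im=cv2.imread('pics/w0.png')
hsv=cv2.cvtColor(im,cv2.COLOR_BGR2HSV)
m=cv2.inRange(hsv,(0,105,40),(14,255,255)); m[:, :200]=0; m[:,380:]=0; m[205:]=0
m=cv2.morphologyEx(m,cv2.MORPH_OPEN,np.ones((3,3)))
c=max(cv2.findContours(m,0,cv2.CHAIN_APPROX_NONE)[0],key=cv2.contourArea)[:,0]
print('lid bbox',cv2.boundingRect(c))
c0=wonz(w,c,.112)
# tilt: height varies with x, raised at -x
z=.112-.13*(c0[:,0]-c0[:,0].mean())
L=wonz(w,c,z); print('lid',circ(L,.060,L[:,:2].mean(0)))
p=im.astype(int)
e=[]
for y in range(60,165,5):
    row=hsv[y,350:400]; xs=np.where((row[:,2]>200)&(row[:,1]<110))[0]
    if len(xs): e.append((350+xs.max()+.5,y))
print(e)
R=wonz(w,e,.098); print('rim',circ(R,.057,[.488,.085]))
print('knob',wonz(w,[(297,122)],.147))
E
```

```text
lid bbox (277, 42, 77, 50)
lid (array([0.5226, 0.1713]), np.float64(0.005398799989874337), 389)
[(np.float64(379.5), 60), (np.float64(378.5), 65), (np.float64(381.5), 70), (np.float64(368.5), 75), (np.float64(375.5), 80), (np.float64(381.5), 85), (np.float64(375.5), 90), (np.float64(374.5), 95), (np.float64(388.5), 100), (np.float64(393.5), 105), (np.float64(394.5), 110), (np.float64(394.5), 115), (np.float64(397.5), 120), (np.float64(392.5), 125), (np.float64(387.5), 130), (np.float64(395.5), 135), (np.float64(395.5), 140), (np.float64(388.5), 145), (np.float64(399.5), 150), (np.float64(399.5), 155), (np.float64(399.5), 160)]
rim (array([0.6027, 0.1111]), np.float64(0.005378567396117357), 21)
knob [[0.4806 0.0853 0.147 ]]
```

```bash
python3 - <<'E'
from h import *
np.set_printoptions(precision=4,suppress=True)
w=np.load('w.npy'); im=cv2.medianBlur(cv2.imread('pics/w0.png'),5)
rb=im[...,2].astype(int)-im[...,0]
h=cv2.cvtColor(im,cv2.COLOR_BGR2HSV)
for q in [(230,120),(288,60),(288,180),(340,120),(368,100),(385,100),(205,120),(350,60)]: print(q,h[q[1],q[0]])
m=((h[...,0]<14)&(h[...,1]>85)).astype(np.uint8)*255
m[:,:195]=0;m[:,380:]=0;m[205:]=0
c=cv2.convexHull(max(cv2.findContours(m,0,cv2.CHAIN_APPROX_NONE)[0],key=cv2.contourArea))[:,0]
print('bbox',cv2.boundingRect(c))
z=.112-.13*(wonz(w,c,.112)[:,0]-.476)
L=wonz(w,c,z); print('lid',circ(L,.060,L[:,:2].mean(0)))
R=wonz(w,[(335,49),(350,59),(362,72),(371,88),(375,103),(374,120),(371,137),(362,157),(348,176)],.098)
print('rim',circ(R,.057,[.488,.085]))
E
```

```text
(230, 120) [ 13 108 167]
(288, 60) [ 13 105 167]
(288, 180) [ 12 101 182]
(340, 120) [ 13  95 196]
(368, 100) [ 17  52 249]
(385, 100) [ 16 109 196]
(205, 120) [ 15  56 127]
(350, 60) [ 16  77 213]
bbox (212, 41, 151, 156)
lid (array([0.476 , 0.0839]), np.float64(0.0015312403160882403), 55)
rim (array([0.489 , 0.0866]), np.float64(0.0006411292704490246), 9)
```

Call:
drive_tool --steps '[0.12,-0.28,0,0,0,0,0,0.12,-0.28,0,0,0,0,0,0,0,0.2,0,0,-0.2,0,0,0,0.2,0,0,-0.2,0,0,0,0,0,0,0,0,0,0,0,0,0,0,0]'

```text
time_s: 1.65
ee_pos: [0.387, 0.0663, 0.2239]
tcp_rot: [3.141, -0.001, 1.769]
force: [0.2, 0.2, 0.7]
grip_width: -0.0002
finger_force: 0.0
```

```bash
cat > m.py <<'E'
from h import *
np.set_printoptions(precision=4,suppress=True)
s=telemetry.get_state();print(s['time_s'],s['ee_pos'],s['tcp_rot'],s['force'],s['qpos'])
R=Ro.from_euler('xyz',s['tcp_rot']).as_matrix()
u=np.array([.98,.2,0]); print('tool xyz axes',R.T[:2]);
print('front face gap to lid edge',(np.array([.476,.0839])-s['ee_pos'][:2])@u[:2]-.0595-.0145,'lat',(np.array([.476,.0839])-s['ee_pos'][:2])@[-.2,.98])
E
python3 m.py
```

```text
1.65 [0.387  0.0663 0.2239] [ 3.1412 -0.0009  1.7688] [0.1858 0.1672 0.68  ] [ 0.3028  0.0654 -0.5543  2.1785  0.0425  0.9075 -0.0787]
tool xyz axes [[-0.1967  0.9805  0.0009]
 [ 0.9805  0.1967  0.0004]]
front face gap to lid edge 0.016726984957939894 lat -0.0005362311341563363
```

Call:
drive_tool --steps '[0,0,0.22,0,0,0,0,0,0,0.22,0,0,0,0,0,0,0.2,0,0,0,0,0,0,0,0,0,0,0,0,0,0,0,0,0,0]'

```text
time_s: 2.28
ee_pos: [0.3874, 0.0663, 0.1286]
tcp_rot: [3.14, 0.0, 1.77]
force: [0.2, -0.6, -0.1]
grip_width: 0.0001
finger_force: 0.0
```

```bash
python3 m.py; python3 - <<'E'
from h import *
a=cap('side','s1.png')[60:260,130:350];cv2.imwrite('pics/s1z.png',cv2.cvtColor(cv2.resize(a,None,fx=2.7,fy=2.7),cv2.COLOR_RGB2BGR))
E
```

```text
2.275 [0.3874 0.0663 0.1286] [3.1396 0.0001 1.7701] [ 0.2188 -0.6319 -0.069 ] [ 0.2436  0.2509 -0.5292  2.2647  0.2042  0.6674 -0.2336]
tool xyz axes [[-0.198   0.9802 -0.0001]
 [ 0.9802  0.198   0.002 ]]
front face gap to lid edge 0.01639213107508132 lat -0.0004784079450488509
```

View pics/s1z.png

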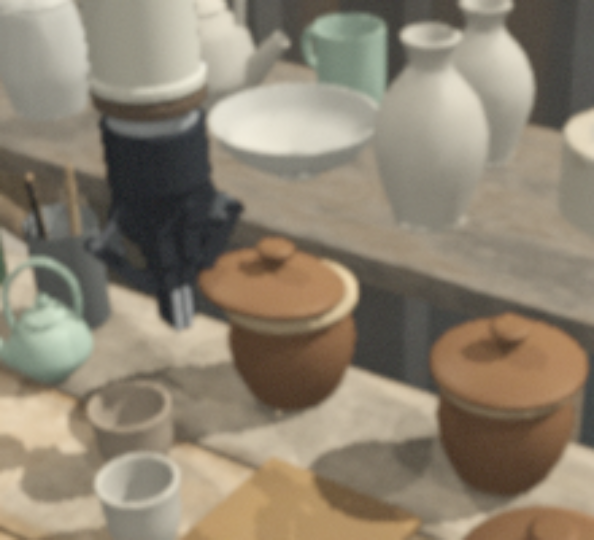

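The closed fingers (crop (180,300)) stand just left of the raised lid edge at (205,275), clear of everything. I'll lower them slightly and start pushing.

Call:
drive_tool --steps '[0,0,0.03,0,0,0,0,0,0.04,0,0,0,0,0,0,0.03,0,0,0,0,0,0,0.02,0,0,0,0,0,0,0,0,0,0,0,0]'

```text
time_s: 2.95
ee_pos: [0.3995, 0.0688, 0.1228]
tcp_rot: [3.141, -0.0, 1.771]
force: [0.3, -1.2, -0.5]
grip_width: 0.0001
finger_force: 0.0
```

```bash
python3 m.py
```

```text
2.95 [0.3995 0.0688 0.1228] [ 3.1415 -0.0002  1.7708] [ 0.2843 -1.1932 -0.4698] [ 0.2292  0.2844 -0.5186  2.2402  0.2269  0.6652 -0.2516]
tool xyz axes [[-0.1987  0.9801  0.0002]
 [ 0.9801  0.1987  0.0001]]
front face gap to lid edge 0.0039625727821307865 lat -0.0005364049311303711
```

Call:
drive_tool --steps '[0,0.013,0,0,0,0,0,0,0.013,0,0,0,0,0,0,0.013,0,0,0,0,0,0,0,0,0,0,0,0]'

```text
time_s: 3.45
ee_pos: [0.4048, 0.0698, 0.1227]
tcp_rot: [-3.141, -0.0, 1.771]
force: [-0.2, -1.2, -1.5]
grip_width: 0.0
finger_force: 0.2
```

Call:
drive_tool --steps '[0,0.013,0,0,0,0,0,0,0.013,0,0,0,0,0,0,0,0,0,0,0,0]'

```text
time_s: 3.82
ee_pos: [0.4089, 0.0707, 0.1228]
tcp_rot: [3.142, -0.0, 1.771]
force: [-0.5, -0.2, -1.0]
grip_width: -0.0002
finger_force: 0.3
```

```bash
python3 m.py; python3 - <<'E'
from h import *
s=telemetry.get_state();np.save('w.npy',np.r_[s['ee_pos'],s['tcp_rot']])
cap('wrist','w2.png')
a=cap('side','s2.png')[100:230,170:350];b=cap('scene','c2.png')[110:240,150:330]
cv2.imwrite('pics/s2z.png',cv2.cvtColor(np.vstack([cv2.resize(i,(400,289)) for i in (a,b)]),cv2.COLOR_RGB2BGR))
E
```

```text
3.825 [0.4089 0.0707 0.1228] [ 3.1415 -0.0001  1.7708] [-0.4686 -0.2322 -0.9934] [ 0.2228  0.2997 -0.5142  2.2192  0.2349  0.673  -0.2571]
tool xyz axes [[-0.1986  0.9801  0.0001]
 [ 0.9801  0.1986  0.0001]]
front face gap to lid edge -0.005636373701823254 lat -0.0004886610761855072
```

View pics/s2z.png

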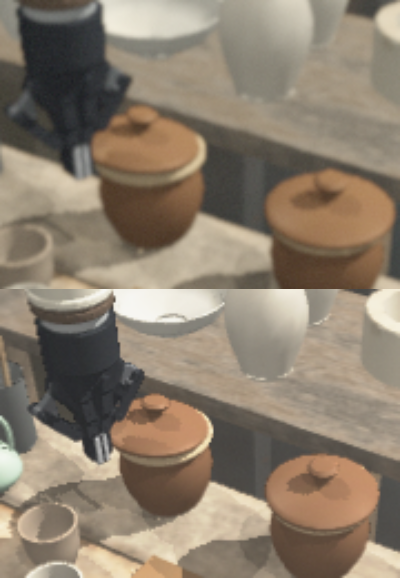

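The fingers touch the lid's left edge. The lid is still tilted, but the pale crescent has narrowed, so it is sliding. I'll keep pushing in small steps.

Call:
drive_tool --steps '[0,0.013,0,0,0,0,0,0,0,0,0,0,0,0]'

```text
time_s: 4.22
ee_pos: [0.411, 0.0711, 0.1229]
tcp_rot: [3.141, -0.0, 1.771]
force: [-0.2, 0.0, -0.4]
grip_width: -0.0001
finger_force: 0.2
```

Call:
drive_tool --steps '[0,0.013,0,0,0,0,0,0,0,0,0,0,0,0]'

```text
time_s: 4.47
ee_pos: [0.4132, 0.0716, 0.123]
tcp_rot: [3.14, -0.0, 1.771]
force: [-0.7, -0.6, 0.2]
grip_width: 0.0
finger_force: 0.0
```

```bash
python3 m.py; python3 - <<'E'
from h import *
a=cap('side','s3.png')[100:230,170:350];b=cap('scene','c3.png')[110:240,150:330]
cv2.imwrite('pics/s3z.png',cv2.cvtColor(np.vstack([cv2.resize(i,(400,289)) for i in (a,b)]),cv2.COLOR_RGB2BGR))
E
```

```text
4.475 [0.4132 0.0716 0.123 ] [ 3.1405 -0.0002  1.7708] [-0.6825 -0.565   0.1516] [ 0.2203  0.3056 -0.5125  2.2101  0.2379  0.6759 -0.2591]
tool xyz axes [[-0.1987  0.9801  0.0002]
 [ 0.9801  0.1987  0.0011]]
front face gap to lid edge -0.010037374904134243 lat -0.0005080544895849758
```

View pics/s3z.png

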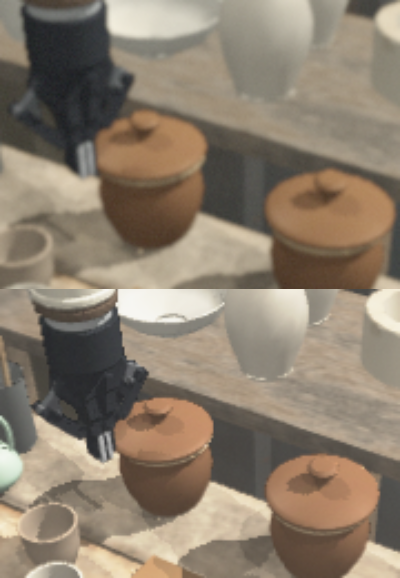

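The lid has dropped: no pale crescent remains, and it looks like its neighbour. I'll back off, rise, and measure the knob.

Call:
drive_tool --steps '[0,-0.08,0,0,0,0,0,0,0,-0.3,0,0,0,0,0,0,-0.3,0,0,0,0,0,0,-0.2,0,0,0,0,-0.2,0.3,-0.1,0,0,0,0,-0.2,0.3,0,0,0,0,0,0,0,0,0,0,0,0,0,0,0,0,0,0,0]'

```text
time_s: 5.58
ee_pos: [0.4995, 0.0285, 0.257]
tcp_rot: [-3.139, -0.001, 1.771]
force: [0.2, -0.3, -0.7]
grip_width: 0.0002
finger_force: 0.0
```

```bash
python3 m.py; python3 - <<'E'
from h import *
np.set_printoptions(precision=4,suppress=True)
s=telemetry.get_state();np.save('w.npy',np.r_[s['ee_pos'],s['tcp_rot']])
im=cap('wrist','w4.png'); print(s['grip_width'])
a=cap('side','s4.png')[130:230,180:280];b=cap('scene','c4.png')[135:235,165:265]
v=np.vstack([cv2.resize(i,(300,300),interpolation=cv2.INTER_CUBIC) for i in (a,b)])
v=np.hstack([cv2.resize(im,(500,375)),v[:375]]) if 0 else np.hstack([cv2.copyMakeBorder(cv2.resize(im,(480,360)),0,240,0,0,cv2.BORDER_CONSTANT),v])
cv2.imwrite('pics/w4z.png',cv2.cvtColor(v,cv2.COLOR_RGB2BGR))
E
```

```text
5.575 [0.4995 0.0285 0.257 ] [-3.1394 -0.0009  1.7711] [ 0.2245 -0.3123 -0.6771] [ 0.3477  0.236  -0.5248  1.9113  0.136   1.0314 -0.0352]
tool xyz axes [[-0.1989  0.98    0.0009]
 [ 0.98    0.1989 -0.0022]]
front face gap to lid edge -0.08594025704269355 lat 0.05900977427869126
0.00021914215578720618
```

View pics/w4z.png

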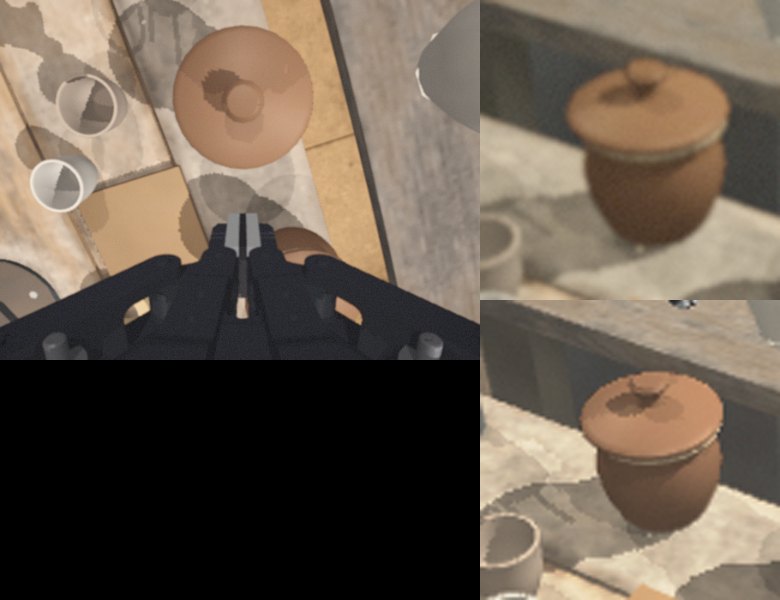

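The lid is level and home. The knob is at about (243,101) in the panel, which is (284,118) at full resolution; the lid's disc is centred at about (283,113).

```bash
python3 - <<'E'
from h import *
np.set_printoptions(precision=4,suppress=True)
w=np.load('w.npy');im=cv2.cvtColor(cv2.imread('pics/w4.png'),cv2.COLOR_BGR2GRAY)[85:150,250:320]
c=cv2.HoughCircles(cv2.GaussianBlur(im,(3,3),0),cv2.HOUGH_GRADIENT,1,50,param1=80,param2=12,minRadius=17,maxRadius=28);print(c)
R=Ro.from_euler('xyz',w[3:]).as_matrix()
for P,z in (((284,118),.136),((283.5,113),.102),)+((((c[0,0,0]+250,c[0,0,1]+85),.136),) if c is not None else ()):
    q=wonz(w,[P],z)[0];print(q,'tool shift',(R.T@(q-w[:3]))/.15)
E
```

```text
[[[38.5 33.5 23. ]]]
[0.4885 0.0862 0.136 ] tool shift [0.391  0.0065 0.8073]
[0.4876 0.0888 0.102 ] tool shift [0.4087 0.0048 1.034 ]
[0.4914 0.0865 0.136 ] tool shift [0.3889 0.0255 0.8072]
```

Call:
drive_tool --steps '[0.2,0.01,0,0,0,0,0,0.195,0,0,0,0,0,0,0,0,0.3,0,0,0,0,0,0,0.24,0,0,0,0,0,0,0,0,0,0,0,0,0,0,0,0,0,0]'

```text
time_s: 6.48
ee_pos: [0.4911, 0.087, 0.1781]
tcp_rot: [3.14, 0.0, 1.771]
force: [0.6, -0.6, 0.4]
grip_width: 0.0
finger_force: 0.0
```

Call:
drive_tool --steps '[0,0,0.03,0,0,0,0,0,0,0.015,0,0,0,0,0,0,0.01,0,0,0,0,0,0,0,0,0,0,0]'

```text
time_s: 6.98
ee_pos: [0.4907, 0.0864, 0.1686]
tcp_rot: [-3.142, -0.0, 1.771]
force: [-0.3, -0.0, 0.2]
grip_width: 0.0001
finger_force: 0.0
```

Call:
drive_tool --steps '[0,-0.01,0.02,0,0,0,0,0,0,0.02,0,0,0,0,0,0,0,0,0,0,0]'

```text
time_s: 7.35
ee_pos: [0.4889, 0.0861, 0.1622]
tcp_rot: [-3.141, -0.0, 1.771]
force: [-0.1, -0.1, -0.4]
grip_width: -0.0001
finger_force: 0.0
```

Call:
drive_tool --steps '[0,0,0.01,0,0,0,0,0,0,0,0,0,0,0]'

```text
time_s: 7.6
ee_pos: [0.4891, 0.0862, 0.161]
tcp_rot: [-3.141, -0.0, 1.771]
force: [0.1, -0.1, 0.3]
grip_width: 0.0
finger_force: 0.0
```

Call:
drive_tool --steps '[0,0,0.007,0,0,0,0,0,0,0,0,0,0,0]'

```text
time_s: 7.85
ee_pos: [0.4893, 0.0862, 0.1601]
tcp_rot: [3.141, 0.0, 1.771]
force: [0.6, 0.5, 1.3]
grip_width: -0.0001
finger_force: 0.5
```

Call:
drive_tool --steps '[0,0,0.005,0,0,0,0,0,0,0,0,0,0,0]'

```text
time_s: 8.1
ee_pos: [0.4894, 0.0863, 0.1601]
tcp_rot: [3.141, 0.0, 1.771]
force: [-3.1, -1.2, 8.6]
grip_width: 0.0
finger_force: 4.2
```

Call:
drive_tool --steps '[0,0,0.004,0,0,0,0,0,0,0,0,0,0,0]'

```text
time_s: 8.35
ee_pos: [0.4896, 0.0863, 0.1601]
tcp_rot: [3.141, 0.001, 1.771]
force: [-3.8, -1.8, 12.7]
grip_width: 0.0
finger_force: 6.8
```

The knob bears 12.7 N at tip height 0.138 m, so the lid is seated. I'll withdraw straight up.

Call:
drive_tool --steps '[0,0,-0.03,0,0,0,0,0,0,-0.2,0,0,0,0,0,0,-0.3,0,0,0,0,0,0,-0.3,0,0,0,0,0,0,0,0,0,0,0,0,0,0,0,0,0,0,0,0,0,0,0,0,0]'

```text
time_s: 9.22
ee_pos: [0.4882, 0.0859, 0.2817]
tcp_rot: [-3.139, -0.0, 1.771]
force: [-0.3, -0.3, 0.1]
grip_width: 0.0
finger_force: 0.0
```

```bash
python3 - <<'E'
from h import *
o=cv2.imread('pics/side0.png')
b=cv2.cvtColor(cap('side','s5.png'),cv2.COLOR_RGB2BGR); c=cv2.imread('pics/c4.png'); c5=cv2.cvtColor(cap('scene','c5.png'),cv2.COLOR_RGB2BGR)
v=[cv2.resize(i,(380,285)) for i in (o[130:340,180:460],b[130:340,180:460],c[130:340,150:430],c5[130:340,150:430])]
cv2.imwrite('pics/f.png',np.vstack([np.hstack(v[:2]),np.hstack(v[2:])]))
E
```

```text
(no output)
```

View pics/f.png

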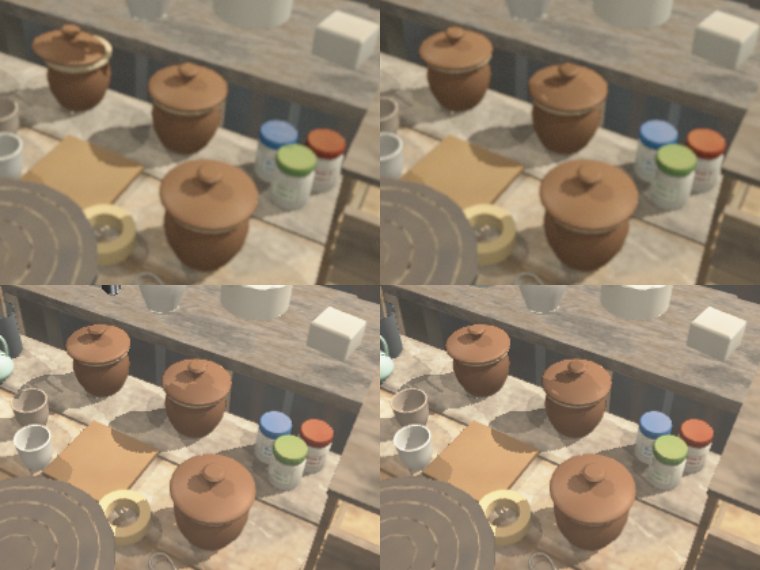

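All three lids are seated, jar_a is where it started, the other jars are unmoved, and the arm is clear.

```bash
python3 -c "
from plant import robot
print(robot.hand_in())"
```

```text
the job is handed in; nothing more can be done
None
```

The crooked lid on the far-left jar was pushed home and pressed on its knob with about 13 N. The other two jars and lids stayed untouched, the arm withdrew clear, and the job was handed in at about 9.3 s.

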